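Nest the tasting-plate domes mouth-up

ROBOT

A 6-joint arm with a two-finger parallel gripper is mounted at the origin on the work surface. World frame = base frame: x ahead of the robot, y to its left, z up, the work surface at z = 0. Lengths are in mm, angles in rad, forces in N, time in s.
With the tool pointing down it reaches from about 350 to 975 mm from the base axis. Payload 7.1 kg.
Tool frame: the origin (TCP) lies on the front face of the gripper's body, between the roots of the fingers; the fingertips stand 80 mm ahead of it and the grasp point (between the pads) lies 61 mm ahead of it (env.tips_ahead is the distance from the TCP to the fingertips, in mm); z points along the fingers, y is the line along which they close (so a half turn about z gives the same grasp; the last joint's range is limited). The gripper opens to 88 mm and grips with 3 to 60 N. Pads are 20 mm wide; open, the fingers measure 115 mm over their backs; the gripper's body (75 mm by 178 mm) begins 61 mm behind the grasp point.
Start: joints at [-1.303, 0.423, 1.63, -0, 1.089, -0.019], TCP at [176.821, -599.45, 302.675] pointing down, gripper open.
Joint ranges: [-3, 3], [-0.9, 2.11], [0.09, 2.58], [-1.31, 4.45], [0.11, 2.69], [-2.54, 2.54]. Speed limits (rad/s): [2.39, 2.39, 3.01, 3.14, 3.14, 3.14].

INTERFACE

Orientations are given as a unit quaternion [x, y, z, w].
In Python, from station import env, set_gripper, viewer, workorder gives the robot as it stands. Calls block until the motion is done:
- env.reach(position, orientation): joint-space move of the TCP to a pose.
- env.move_l(position, rot=None, rate=150, f_stop=None): straight line of the TCP; rot=None keeps the orientation; rate is the mean speed in mm/s. With f_stop (N) it stops when the force on the tool has changed by that much, and returns True; else False.
- env.move_joints(angles): joint-space move.
- set_gripper(opening): finger opening in mm; the grip force is fixed at half the most; returns when the fingers have stopped.
- env.hold(seconds).
- env.ik(position, orientation): joint angles nearest the present ones, or None.
- env.read_state(): the state.
- viewer.camera(name): name is "scene" or "top" or "wrist"; returns the picture (400x640x3 uint8, blue, green, red); there is no depth.
- viewer.camera_params(name): a dict with "fx", "fy", "cx", "cy" (pixels), "pose" (4x4, takes a point from camera to world coordinates); the wrist camera has in their place "tool_from_camera" (4x4, takes a point from camera to tool coordinates, whose origin is the TCP and whose axes are the flange's). Camera axes: x right, y up, looking along -z (the intrinsics and any distortion apply to the point x, -y, -z); pixel columns grow to the right and rows downward; lengths in mm; the calibration is good to about 2 mm. The wrist camera is an equidistant fisheye: a pixel r from the principal point sees the ray r / f radians off the axis. A picture is of the moment at which its call begins: read the wrist's pose just before it. camera_params takes no time and is no camera call.
A pose or a line that the arm cannot do raises env.IKError and nothing moves.
- workorder.sign_off(): hands the job in; it is judged then, once.
The state is a dict: "time_s": time; "qpos": joint angles; "dq": joint speeds; "tau": joint torques, N m; "tool_pos": TCP position; "orientation": TCP orientation; "force": force on the tool from outside, world axes, zero at the start; "wrist_torque": the same for the moment, N m; "width": finger opening in mm; "grip_force": force on a finger pad.
Only numpy, scipy, OpenCV 4.12 (cv2) and the standard library are available. Lean on these libraries where they do the work, as an engineer would, in place of code of your own. Each camera call takes 0.05 s, during which the arm holds its last target. There are 200 camera calls.

TASK

Stack the three white domed lids for storage, all mouth-up, each cupped centrally inside the next larger: leave the largest standing where it is, set the middle one in it, then turn the smallest, which still stands dome-up, over and set it in the middle one. Every lid must end level on its grip, let go of and at rest. Set the lids down, do not drop them, and leave the jar, the tin and the flower pot alone.

Things in the scene. Friction and masses are not known exactly. Their poses are not given: they have to be found in the camera images.
- lid_large: Largest of 3 alike white melamine lids: hollow dome with a solid round grip on its crown. Starts mouth-up on its grip. Origin: centre of the grip's flat end; z axis: along the lid's axis, from grip to mouth. Grip 60 mm dia., 26 high; mouth 168 outer dia.; height 76; outer radius 36, 56, 69, 84 at z = 26, 34, 48, 76; wall 8. 0.4 kg.
- large_floor (a point): Centre of the largest lid's flat inner floor, 34 mm along z from its origin. The middle lid's grip is to stand here; its rim is then 24 mm above the largest lid's rim.
- lid_middle: Middle lid, same make. Starts mouth-up on its grip. Origin: centre of the grip's flat end; z axis: along the lid's axis, from grip to mouth. Grip 48 mm dia., 26 high; mouth 140 outer dia.; height 66; outer radius 30, 45, 57, 70 at z = 26, 33, 44, 66 (wall flares 30 deg from the axis near the rim); wall 8. 0.22 kg.
- middle_floor (a point): Centre of the middle lid's flat inner floor, 34 mm along z from its origin. The smallest lid's grip is to stand here; its rim is then 30 mm above the middle lid's rim.
- lid_small: Smallest lid, same make. Starts dome-up, rim on the counter (z axis down). Origin: centre of the grip's flat end; z axis: along the lid's axis, from grip to mouth. Grip 44 mm dia., 26 high; mouth 116 outer dia.; height 62; outer radius 26, 38, 48, 58 at z = 26, 32, 42, 62 (wall flares 27 deg from the axis near the rim); wall 8. 0.15 kg.
- small_mouth (a point): Centre of the smallest lid's mouth, 62 mm along z from its origin. Stood on its rim's edge with its axis level and let go, this lid tips onto its side and lies still on grip edge and dome, mouth obliquely up, z axis about 58 degrees from vertical.
- jar: Bystander: glass jar with a brass-coloured cap, 68 mm diameter, 95 mm high, origin under its centre, at the far side of the counter.
- tin: Bystander: copper-coloured tin, 80 mm diameter, 110 mm high, origin under its centre, at the right side (-y).
- flowerpot: Bystander: terracotta pot, 98 mm diameter, 85 mm high, with a round green plant up to about 120 mm, origin under its centre, at the left side (+y).
Mind the look-alikes: they are no part of the job. Leave any pink look-alike of the lid_middle alone.

How it is judged:
By the outcome, as a careful person would: the job done as asked, in the order asked, and still so for the second after the job is handed in, with the robot touching nothing.
It also fails if it takes over 72 s, if anything falls off the work surface, if the arm or the gripper's body presses on something with over 40 N, if the wrist force passes 120 N, or if a joint passes its speed limit or range.

## Working session

There is one attempt and no reset: what is moved stays moved. The work goes in short steps, each a Python script; the robot and the scene stay as the last script left them, time stands still between calls to the robot, and variables do not carry over. Pictures are saved under pics/ and viewed, at most 10 in all, crops included, and the job is handed in when it is done.

```bash
ls; mkdir -p pics
python3 - <<'E'
from station import env,viewer
import cv2,numpy as np
for n in("scene","top"):
    cv2.imwrite(f"pics/{n}0.png",viewer.camera(n)); p=viewer.camera_params(n); print(n,{k:(np.round(v,3).tolist()) for k,v in p.items()})
print(viewer.camera_params("wrist"))
print(env.read_state())
E
```

```text
pics
scene {'fx': 489.679, 'fy': 489.679, 'cx': 314.331, 'cy': 194.145, 'pose': [[-0.682, -0.443, 0.582, 1668.391], [0.731, -0.399, 0.553, 1090.77], [-0.013, 0.803, 0.596, 1207.822], [0.0, 0.0, 0.0, 1.0]]}
top {'fx': 482.833, 'fy': 482.833, 'cx': 307.733, 'cy': 202.406, 'pose': [[-0.007, 0.984, -0.179, 244.923], [-1.0, -0.006, 0.003, -12.039], [0.001, 0.179, 0.984, 1767.749], [0.0, 0.0, 0.0, 1.0]]}
{'fx': 309.70691628693146, 'fy': 309.70691628693146, 'cx': 318.3699311965796, 'cy': 196.39290245497486, 'tool_from_camera': array([[-1.37993933e-04,  9.66376112e-01,  2.57132633e-01,
         6.93964513e+01],
       [ 9.99999894e-01,  2.05921419e-05,  4.59273343e-04,
         1.33136129e+00],
       [ 4.38535876e-04,  2.57132669e-01, -9.66376013e-01,
        -8.12717117e+01],
       [ 0.00000000e+00,  0.00000000e+00,  0.00000000e+00,
         1.00000000e+00]])}
{'time_s': 0.1, 'qpos': array([-1.30299629e+00,  4.23749739e-01,  1.63060061e+00, -4.00678481e-05,
        1.08863866e+00, -1.90016183e-02]), 'dq': array([-1.42421910e-05, -8.10081486e-04, -1.03570090e-03,  6.25464579e-05,
       -2.41620283e-04,  8.93335942e-04]), 'tau': array([ 9.64908868e-04, -5.45615172e+01, -2.74324304e+01,  6.44647703e-02,
        1.88732432e-02, -1.93962035e-05]), 'tool_pos': array([ 176.71432149, -599.08255256,  301.99363187]), 'orientation': array([ 9.89734138e-01,  1.42919029e-01, -1.04235357e-04, -6.90581320e-04]), 'force': array([-0.36183372,  0.01953895, -0.54462475]), 'wrist_torque': array([ 0.04060731,  0.01508742, -0.00525305]), 'grip_force': 0.0, 'width': 88.09166279804458}
```

View pics/scene0.png

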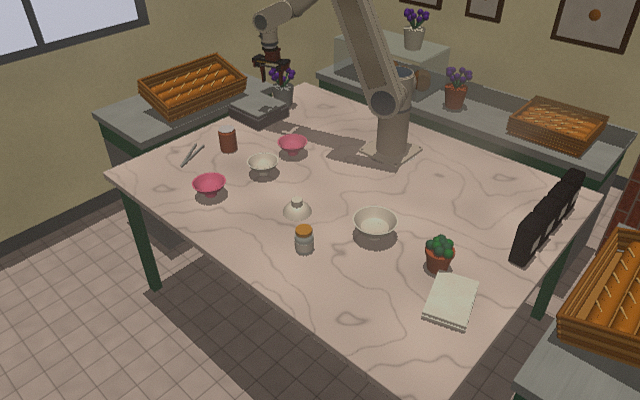

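View pics/top0.png

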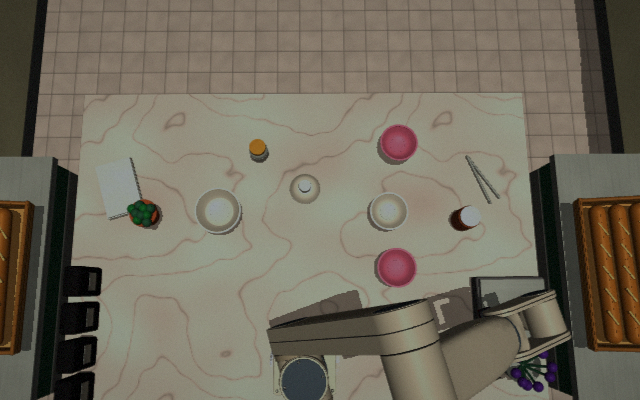

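The scene view shows the large lid at about (375,225), the small one at (297,208) and the middle one at (262,166), with pink look-alikes at (292,145) and (209,185). In the top view the large lid is at (218,211), the small at (305,188) and the middle at (388,211). The pinks there are at (398,143) and (397,267).

Run:
```python
import cv2,numpy as np
S=cv2.imread("pics/scene0.png");T=cv2.imread("pics/top0.png")
for n,I,pts in(("s",S,[(375,213),(375,240),(297,212),(262,158),(330,190),(297,202)]),("t",T,[(218,211),(200,205),(305,188),(315,195),(388,211),(345,211),(300,230),(260,190)])):
    H=cv2.cvtColor(I,cv2.COLOR_BGR2HSV);L=cv2.cvtColor(I,cv2.COLOR_BGR2LAB)
    for p in pts: print(n,p,I[p[1],p[0]],H[p[1],p[0]],L[p[1],p[0]])
a=cv2.resize(S[130:265,235:415],None,fx=4,fy=4,interpolation=cv2.INTER_CUBIC)[:300*2]
LT=cv2.cvtColor(T,cv2.COLOR_BGR2LAB)[...,1];LS=cv2.cvtColor(S,cv2.COLOR_BGR2LAB)[...,1]
f=lambda m:np.clip((m.astype(int)-115)*8,0,255).astype(np.uint8)
o=np.vstack([cv2.resize(f(LS)[120:270,220:420],(800,300),interpolation=0)[:, :],cv2.resize(f(LT)[150:270,170:430],(800,300),interpolation=0)])
cv2.imwrite("pics/a1.png",o)
```

```text
s (375, 213) [145 166 179] [ 19  48 179] [175 129 141]
s (375, 240) [ 92 103 112] [ 17  46 112] [113 130 136]
s (297, 212) [154 173 185] [ 18  43 185] [182 129 139]
s (262, 158) [155 173 187] [ 17  44 187] [182 130 139]
s (330, 190) [142 157 178] [ 12  52 178] [169 133 139]
s (297, 202) [142 158 168] [ 18  39 168] [167 129 138]
t (218, 211) [152 156 148] [ 75  13 156] [162 124 129]
t (200, 205) [ 98 116 122] [ 23  50 122] [125 127 139]
t (305, 188) [150 154 148] [ 70  10 154] [161 125 129]
t (315, 195) [101 118 126] [ 20  51 126] [127 128 139]
t (388, 211) [153 155 150] [ 78   8 155] [162 126 128]
t (345, 211) [139 155 148] [ 43  26 155] [161 122 136]
t (300, 230) [132 149 150] [ 28  31 150] [157 125 137]
t (260, 190) [135 153 146] [ 42  30 153] [159 122 137]
```

View pics/a1.png

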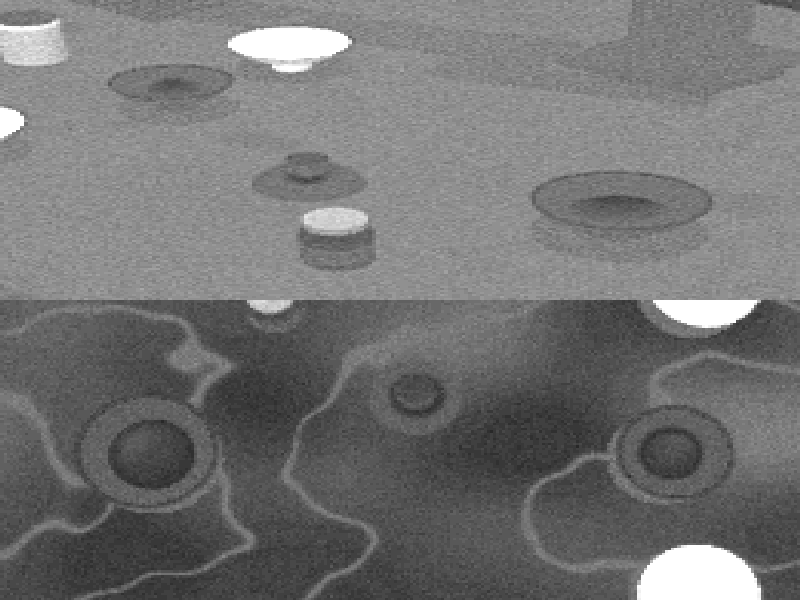

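The a* crop shows the scene-view rims cleanly: middle near (263,141), small near (297,208) and large near (375,220) in full-image pixels. The top-view rings are fainter. I'll take rough positions first, then wrist views from two places.

```bash
cat > h.py <<'E'
import numpy as np,cv2
from scipy.spatial.transform import Rotation as R
from station import env,set_gripper,viewer,workorder
def ray(n,uv,st=None):
    """origin and unit direction in world for pixel(s) of camera n"""
    p=viewer.camera_params(n);q=(np.atleast_2d(uv)-[p["cx"],p["cy"]])/p["fx"]
    if n=="wrist":
        r=np.linalg.norm(q,axis=1)[:,None];s=np.where(r>1e-9,np.sin(r)/np.maximum(r,1e-9),1)
        d=np.c_[q[:,:1]*s,-q[:,1:]*s,-np.cos(r)]
        W=np.eye(4);W[:3,:3]=R.from_quat(st["orientation"]).as_matrix();W[:3,3]=st["tool_pos"];M=W@p["tool_from_camera"]
    else:
        d=np.c_[q[:,:1],-q[:,1:],-np.ones(len(q))];M=p["pose"]
    d=d@M[:3,:3].T
    return M[:3,3],d/np.linalg.norm(d,axis=1)[:,None]
def onplane(n,uv,z,st=None):
    o,d=ray(n,uv,st);return o+d*((z-o[2])/d[:,2])[:,None]
def proj_wrist(X,st):
    p=viewer.camera_params("wrist");M=p["tool_from_camera"]
    t=R.from_quat(st["orientation"]).inv().apply(np.atleast_2d(X)-st["tool_pos"])
    c=(t-M[:3,3])@M[:3,:3];th=np.arctan2(np.hypot(c[:,0],c[:,1]),-c[:,2]);h=np.hypot(c[:,0],c[:,1])+1e-9
    return np.c_[p["cx"]+p["fx"]*th*c[:,0]/h,p["cy"]-p["fx"]*th*c[:,1]/h]
def tri(*rays):
    A=sum(np.eye(3)-np.outer(d,d) for o,d in rays);b=sum((np.eye(3)-np.outer(d,d))@o for o,d in rays)
    return np.linalg.solve(A,b)
def quat(d,y):
    """tool z along d, tool y along y (made square)"""
    d=np.array(d,float);d/=np.linalg.norm(d);y=np.array(y,float);y-=d*(y@d);y/=np.linalg.norm(y)
    return R.from_matrix(np.c_[np.cross(y,d),y,d]).as_quat()
def fitcircle(P):
    A=np.c_[2*P[:,:2],np.ones(len(P))];s=np.linalg.lstsq(A,(P[:,:2]**2).sum(1),rcond=None)[0]
    return s[:2],np.sqrt(s[2]+s[:2]@s[:2])
E
python3 - <<'E'
from h import *
for n,s,t,z in(("L",(375,220),(218,211),76),("M",(262,162),(388,211),66),("S",(297,201),(305,185),62)):
    print(n,onplane("scene",s,z)[0],onplane("top",t,z)[0],tri(*[(o,d[0]) for o,d in(ray("scene",s),ray("top",t))]))
for n,t,z in(("pink1",(398,143),60),("pink2",(397,267),60),("jar",(258,147),95),("tin",(468,217),110),("pot",(143,213),100)):print(n,onplane("top",t,z)[0])
S=cv2.imread("pics/scene0.png");T=cv2.imread("pics/top0.png")
E
```

```text
L [531.96888267 310.07901372  76.        ] [524.52583585 302.31995542  76.        ] [525.21493602 304.38135408  68.70908993]
M [ 535.58493535 -294.14679426   66.        ] [ 522.1923832  -302.87286614   66.        ] [ 524.72699941 -305.57856082   55.57387602]
S [627.6394637    8.13373132  62.        ] [620.02003467  -6.95370351  62.        ] [620.06405427  -4.42700223  51.80359486]
pink1 [ 776.33168996 -349.97391994   60.        ]
pink2 [ 323.82202128 -328.2057598    60.        ]
jar [753.69403427 161.16593116  95.        ]
tin [ 492.09382994 -572.42979024  110.        ]
pot [515.19559059 559.76275294 100.        ]
```

```bash
cat >> h.py <<'E'
def rimpose(O,zax,e,rm,h,flare,depth):
    """TCP pose gripping the wall: lid origin O, axis zax, radial dir e, mid-wall rim radius rm, height h, tip depth below the rim"""
    zax=np.array(zax,float);e=np.array(e,float);f=np.radians(flare)
    w=np.sin(f)*e+np.cos(f)*zax;n=np.cos(f)*e-np.sin(f)*zax
    return np.array(O)+rm*e+h*zax+(env.tips_ahead-depth)*w,w,n
def best(pos,w,n,ref=None):
    r=[]
    for s in(1,-1):
        q=env.ik(pos,quat(-w,s*n))
        if q is not None:r.append((s,np.round(q,2)))
    return r
E
python3 - <<'E'
from h import *
M=[525,-305,0];L=[525,304,34];S=np.array([620,-5,0]);z=[0,0,1]
for nm,O,a in(("M",M,(66,66,30)),("L",L,(66,66,30)),("Sfin",np.add(L,[0,0,34]),(54,62,27))):
  for ph in range(-180,180,30):
    e=[np.cos(np.radians(ph)),np.sin(np.radians(ph)),0]
    r=best(*rimpose(O,z,e,*a,17));print(nm,ph,[(s,q.tolist()) for s,q in r])
print("tilt small")
for hd in range(-180,180,30):
    h=np.array([np.cos(np.radians(hd)),np.sin(np.radians(hd)),0]);side=np.cross(z,h)
    # level tool, knob gripped, lid axis along h; lid origin at height 58
    for tag,d in(("level",h),):
        print(hd,tag,[(s,np.round(q,2).tolist()) for s in(1,-1) if (q:=env.ik(S+[0,0,58]-54*h,quat(d,s*side))) is not None])
    t=np.radians(58);ax=np.cos(t)*np.array(z)+np.sin(t)*h;up=np.sin(t)*np.array(z)-np.cos(t)*h
    print("   regrasp",[(s,q.tolist()) for s,q in best(*rimpose(S+[0,0,19],ax,up,54,62,27,17))])
for nm,O in(("M",M),("S",S),("L",L)):
  for x in(-120,40): print(nm,x,env.ik(np.array([O[0]+x,O[1],350]),quat([0,0,-1],[0,1,0])),env.ik(np.array([O[0]+x,O[1],350]),quat([0,0,-1],[0,-1,0])))
E
```

```text
M -180 [(1, [-0.8, 0.56, 2.14, 1.41, 0.37, 1.02]), (-1, [-0.8, 0.56, 2.14, 1.41, 0.37, -2.12])]
M -150 [(1, [-0.9, 0.63, 1.93, 0.87, 0.7, 1.0]), (-1, [-0.9, 0.63, 1.93, 0.87, 0.7, -2.14])]
M -120 [(1, [-0.88, 0.73, 1.68, 0.58, 1.02, 0.83]), (-1, [-0.88, 0.73, 1.68, 0.58, 1.02, -2.31])]
M -90 [(1, [-0.79, 0.83, 1.44, 0.37, 1.28, 0.59])]
M -60 [(1, [-0.67, 0.91, 1.27, 0.18, 1.46, 0.31])]
M -30 [(1, [-0.54, 0.94, 1.21, -0.01, 1.52, -0.01])]
M 0 [(1, [-0.41, 0.91, 1.27, -0.2, 1.45, -0.33])]
M 30 [(1, [-0.29, 0.83, 1.44, -0.39, 1.27, -0.62]), (-1, [-0.29, 0.83, 1.44, -0.39, 1.27, 2.52])]
M 60 [(1, [-0.21, 0.73, 1.68, -0.6, 1.0, -0.86]), (-1, [-0.21, 0.73, 1.68, -0.6, 1.0, 2.29])]
M 90 [(1, [-0.2, 0.63, 1.93, -0.89, 0.68, -1.03]), (-1, [-0.2, 0.63, 1.93, -0.89, 0.68, 2.11])]
M 120 []
M 150 [(1, [-0.56, 0.53, 2.23, 3.02, 0.14, 0.09])]
L -180 [(1, [0.74, 0.48, 2.14, -1.24, 0.37, -1.25]), (-1, [0.74, 0.48, 2.14, -1.24, 0.37, 1.89])]
L -150 []
L -120 [(1, [0.25, 0.48, 2.14, 1.22, 0.39, 1.22]), (-1, [0.25, 0.48, 2.14, 1.22, 0.39, -1.92])]
L -90 [(1, [0.15, 0.57, 1.93, 0.82, 0.74, 1.08]), (-1, [
[... 4299 characters left out ...]
239e-02  1.80709075e-01  1.85502548e+00 -4.44089210e-16
  1.10585810e+00  1.53699560e+00]
S 40 [-2.56063753e-02  4.29024708e-01  1.50522985e+00 -4.44089210e-16
  1.20733809e+00 -1.59640270e+00] [-2.56063753e-02  4.29024708e-01  1.50522985e+00 -4.44089210e-16
  1.20733809e+00  1.54518995e+00]
L -120 [ 6.20394682e-01  1.90863332e-01  1.84222450e+00 -4.44089210e-16
  1.10850482e+00 -9.50401645e-01] [ 6.20394682e-01  1.90863332e-01  1.84222450e+00 -4.44089210e-16
  1.10850482e+00  2.19119101e+00]
L 40 [ 4.75076019e-01  4.00590980e-01  1.54888914e+00 -4.44089210e-16
  1.19211253e+00 -1.09572031e+00] [ 4.75076019e-01  4.00590980e-01  1.54888914e+00 -4.44089210e-16
  1.19211253e+00  2.04587235e+00]
```

Run:
```python
from h import *
import pickle
q=quat([0,0,-1],[0,-1,0]);D=[]
for n,x,y in(("M",525,-305),("S",620,-5),("L",525,304)):
    for dy in(-80,80):
        env.reach(np.array([x-70,y+dy,300.]),q);env.hold(.15);st=env.read_state();I=viewer.camera("wrist");D.append((n,st,I));cv2.imwrite(f"pics/w{n}{dy}.png",I)
pickle.dump(D,open("w.pkl","wb"));print(env.read_state()["time_s"],np.round(env.read_state()["qpos"],2))
cv2.imwrite("pics/w3.png",np.vstack([np.hstack([cv2.resize(D[i][2],(400,250)) for i in(0,1)]),np.hstack([cv2.resize(D[i][2],(400,250)) for i in(2,4)])]))
```

```text
6.1333 [ 0.68  0.38  1.7  -0.    1.06  2.25]
```

View pics/w3.png

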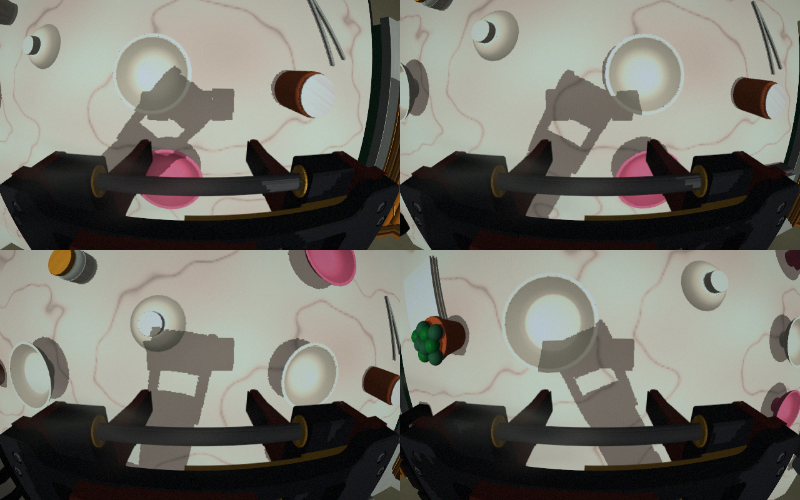

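Wrist views (montage at 400x250 each): the middle lid is at (153,72) and (644,75), the small one at (158,322) and the large at (550,323), all with their rims clear. I'll fit rim circles to edges from two places each.

```bash
cat >> h.py <<'E'
def circ(I,st,c0,z,r,tol=3,win=25,n=3000,seed=0):
    """circle of radius ~r at height z near c0 from Canny edges cast onto that plane: centre, radius, inlier share of arc"""
    E=cv2.Canny(cv2.GaussianBlur(I,(3,3),0),25,70);v,u=np.nonzero(E)
    P=onplane("wrist",np.c_[u,v],z,st)[:,:2];k=np.abs(np.linalg.norm(P-c0,axis=1)-r)<win;P=P[k]
    g=np.random.default_rng(seed);b=(0,None)
    for _ in range(n):
        s=P[g.choice(len(P),3,replace=False)]
        try:c,rr=fitcircle(s)
        except Exception:continue
        if not abs(rr-r)<tol or np.linalg.norm(c-c0)>win:continue
        m=np.abs(np.linalg.norm(P-c,axis=1)-rr)<.8;a=np.unique((np.degrees(np.arctan2(*(P[m]-c).T))//4))
        if len(a)>b[0]:b=(len(a),m)
    c,rr=fitcircle(P[b[1]]);return c,rr,b[0]/90
def two(views,c0,z,r,**k):
    rs=[];out=[]
    for st,I in views:
        c,rr,s=circ(I,st,c0,z,r,**k);o=ray("wrist",[[0,0]],st)[0];d=np.r_[c,z]-o;rs.append((o,d/np.linalg.norm(d)));out.append((np.round(c,1).tolist(),round(rr,1),round(s,2)))
    X=tri(*rs);print("view fits",out,"triangulated",np.round(X,1));return X
E
python3 - <<'E'
from h import *
import pickle
D=pickle.load(open("w.pkl","rb"));V=lambda n:[(s,i) for m,s,i in D if m==n]
print("M rim");two(V("M"),[525,-305],66,70)
print("M rim inner");two(V("M"),[525,-305],66,62)
print("S knob");two(V("S"),[620,-5],62,22,win=15)
print("S base");two(V("S"),[620,-5],0,58,win=15)
print("L rim");two(V("L"),[525,304],76,84)
print("L rim inner");two(V("L"),[525,304],76,76)
E
```

```text
M rim
view fits [([523.9, -307.0], np.float64(68.2), 0.92), ([523.7, -305.6], np.float64(68.2), 0.9)] triangulated [ 523.8 -306.3   63.2]
M rim inner
view fits [([523.9, -306.5], np.float64(62.5), 1.0), ([524.0, -305.7], np.float64(62.4), 1.0)] triangulated [ 523.9 -306.1   64.3]
S knob
view fits [([619.2, -5.6], np.float64(21.0), 0.93), ([619.2, -4.7], np.float64(20.9), 0.92)] triangulated [619.2  -5.1  60.2]
S base
view fits [([619.1, -5.0], np.float64(57.2), 1.0), ([619.2, -5.3], np.float64(57.3), 1.0)] triangulated [619.2  -5.2   0.7]
L rim
view fits [([527.7, 305.2], np.float64(82.2), 0.98), ([527.8, 305.8], np.float64(81.8), 0.92)] triangulated [527.8 305.5  74.7]
L rim inner
view fits [([528.1, 305.1], np.float64(76.2), 1.0), ([528.0, 306.0], np.float64(76.0), 1.0)] triangulated [528.1 305.6  74.2]
```

Every fit agrees with the stated sizes: M (523.9, -306.2), S (619.2, -5.1), L (528.0, 305.5), with heights within 2–3 mm. Next I grasp the middle lid by its wall.

```bash
cat >> h.py <<'E'
def az(a):return np.array([np.cos(np.radians(a)),np.sin(np.radians(a)),0])
def rep(t=""):
    s=env.read_state();print(t,"t",round(s["time_s"],2),"w",round(s["width"],1),"gf",round(s["grip_force"],1),"F",np.round(s["force"],1),"Tq",np.round(s["wrist_torque"],2),"p",np.round(s["tool_pos"],1));return s
M=np.array([523.9,-306.2,0]);S=np.array([619.2,-5.1,0]);L=np.array([528.,305.5,0]);Z=np.array([0,0,1.])
E
python3 - <<'E'
from h import *
p,w,n=rimpose(M,Z,az(45),66,66,30,18);q=quat(-w,n)
env.reach(p+110*w,q);set_gripper(44);rep("pre")
print(env.move_l(p,rate=120,f_stop=8));rep("in")
set_gripper(0);rep("grip")
env.move_l(p+[0,0,15],rate=60);rep("lift");env.move_l(p+[0,0,130],rate=200);env.hold(.2);rep("up")
cv2.imwrite("pics/m2.png",np.vstack([cv2.resize(viewer.camera("wrist"),(480,300)),cv2.resize(viewer.camera("scene")[60:260,180:500],(480,300))]))
E
```

```text
pre t 9.53 w 44.1 gf 0.0 F [0.8 0.4 0.5] Tq [ 0.12 -0.32  0.03] p [ 631.4 -198.7  215. ]
False
in t 10.59 w 44.1 gf 0.0 F [-0.  -0.9 -0.4] Tq [ 0.12 -0.24  0.01] p [ 593.2 -237.5  120.4]
grip t 11.26 w 7.2 gf 29.6 F [-2.6  0.4  4.7] Tq [-0.27  0.3  -0.19] p [ 592.3 -237.7  120.1]
lift t 11.66 w 6.8 gf 30.2 F [-0.3  0.6 -2.2] Tq [ 0.41 -0.57 -0.02] p [ 592.8 -237.6  135.1]
up t 12.58 w 6.6 gf 30.2 F [ 0.6 -0.3 -2.2] Tq [ 0.35 -0.46 -0.01] p [ 591.9 -237.4  248. ]
```

View pics/m2.png

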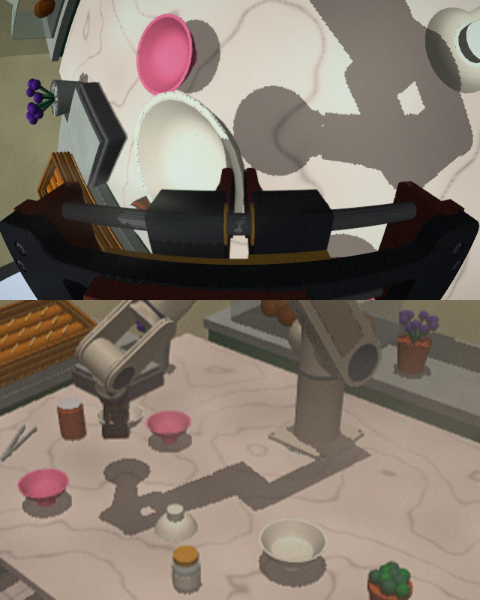

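The wrist view shows the middle lid held at the rim by both fingers, with its rim arc around (140–240, 95–190); the pink one is untouched. Now I carry it to the large lid and lower it.

Run:
```python
from h import *
p,w,n=rimpose(L+[0,0,34],Z,az(60),66,66,30,18);q=quat(-w,n)
env.reach(p+[0,0,90],q);env.hold(.2);rep("above")
env.move_l(p+[0,0,12],rate=120);env.hold(.2);s=rep("low")
st=env.read_state();cv2.imwrite("pics/m3.png",viewer.camera("wrist")[:, :])
```

```text
above t 15.11 w 6.8 gf 30.2 F [ 0.2  0.3 -1.7] Tq [ 0.47 -0.4   0.08] p [577.  388.7 243.8]
low t 16.11 w 6.8 gf 30.2 F [ 0.6  0.1 -2. ] Tq [ 0.51 -0.39  0.05] p [576.9 389.8 166.8]
```

View pics/m3.png

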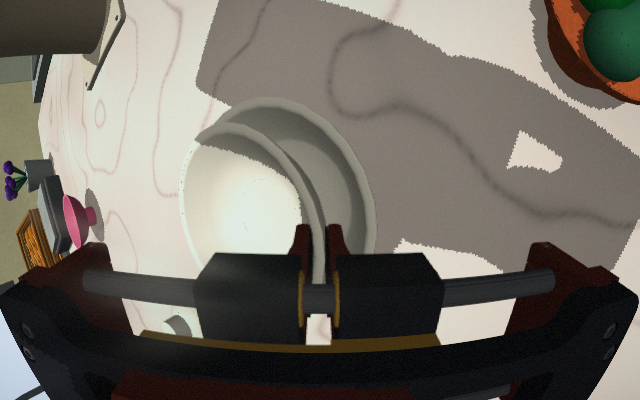

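The wrist view shows the held rim from (180,205) over the top at (235,122) to (325,235), inside the large rim, which reaches x=376. I'll compare this with the rim positions predicted for a level, centred lid.

Run:
```python
from h import *
st=env.read_state();I=cv2.imread("pics/m3.png")
a=np.radians(np.arange(0,360,2));c=lambda r,z:np.c_[L[0]+r*np.cos(a),L[1]+r*np.sin(a),0*a+z]
d=st["tool_pos"]
for X,col in((c(70,112),(0,0,255)),(c(84,76),(255,0,0))):
    p=proj_wrist(X,st)
    for u in p:
        if 0<u[0]<640 and 0<u[1]<400: cv2.circle(I,tuple(int(round(v)) for v in u),1,col,-1)
cv2.imwrite("pics/m4.png",cv2.resize(I[80:280,150:400],None,fx=3,fy=3))
```

```text
(no output)
```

View pics/m4.png

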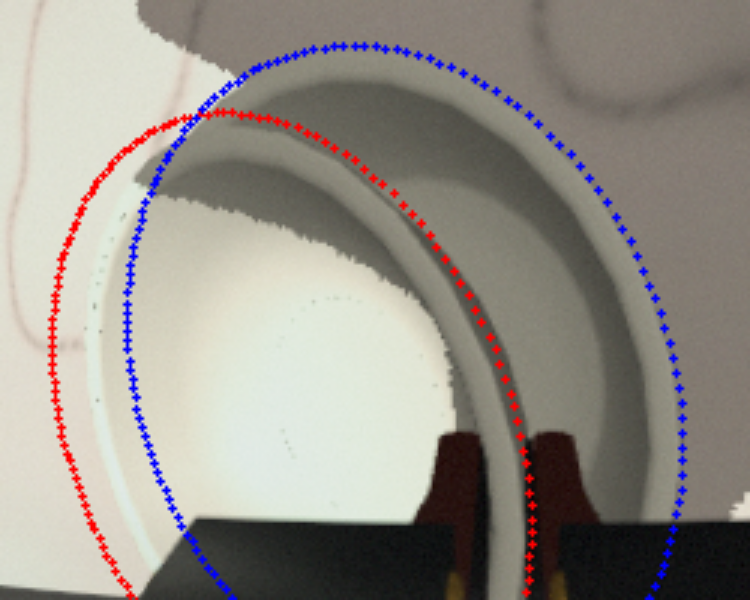

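Run:
```python
from h import *
st=env.read_state();e=az(60);g=L+66*e+[0,0,112-10]
for th in range(-4,20,2):
    t=np.radians(th);v=-136*e+10*Z;vr=-e*(136*np.cos(t)+10*np.sin(t))+Z*(10*np.cos(t)-136*np.sin(t))
    print(th,np.round(proj_wrist(g+vr,st)[0],1),np.round(vr-v,1))
print(R.from_quat(st["orientation"]).as_matrix()[:,2].round(3))
```

```text
-4 [159.2 216.1] [0.5 0.9 9.5]
-2 [163.8 214.3] [0.2 0.4 4.7]
0 [168.3 212.7] [0. 0. 0.]
2 [173.  211.1] [-0.1 -0.2 -4.8]
4 [177.6 209.6] [-0.2 -0.3 -9.5]
6 [182.3 208.1] [ -0.2  -0.3 -14.3]
8 [187.  206.7] [ -0.   -0.1 -19. ]
10 [191.7 205.4] [  0.2   0.3 -23.8]
12 [196.4 204.1] [  0.4   0.8 -28.5]
14 [201.2 202.9] [  0.8   1.4 -33.2]
16 [206.  201.8] [  1.3   2.2 -37.9]
18 [210.8 200.7] [  1.8   3.1 -42.5]
[-0.249 -0.432 -0.867]
```

The far rim lies at x≈181, which means the lid sags about 5.6° in the grip. I'll tilt the tool by that about the grip point to level it, then lower it until it touches.

```bash
cat >> h.py <<'E'
def lev(O,e,rm,h,flare,depth,th):
    """rimpose, then turned by th deg about the gripped wall point so that the far side rises"""
    p,w,n=rimpose(O,Z,e,rm,h,flare,depth);g=p-(env.tips_ahead-depth+10)*w
    r=R.from_rotvec(np.radians(th)*np.cross(Z,e));return g+r.apply(p-g),r.apply(w),r.apply(n)
E
python3 - <<'E'
from h import *
e=az(60);p,w,n=lev(L+[0,0,34],e,66,66,30,18,5.6);q=quat(-w,n)
env.move_l(p+[0,0,14],q,rate=40);env.hold(.2);st=rep("levelled")
I=viewer.camera("wrist");u=proj_wrist(L-70*e+[0,0,114],st)[0].round(1);print(u);r=int(u[1])
print(I[r,int(u[0])-12:int(u[0])+13].sum(1)//3)
hit=env.move_l(p+[0,0,-3],rate=20,f_stop=4);env.hold(.1);print(hit);rep("down")
cv2.imwrite("pics/m5.png",viewer.camera("wrist"))
E
```

```text
levelled t 16.67 w 6.6 gf 30.2 F [-0.5  0.4 -2.3] Tq [ 0.51 -0.43  0.02] p [579.5 394.4 164.3]
[180.7 209. ]
[218 218 217 219 215 218 219 216 220 220 219 223 228 228 230 224 213 203
 200 202 199 200 202 202 200]
True
down t 17.53 w 6.7 gf 30.1 F [1.9 3.  5. ] Tq [ 0.23 -0.31  0.  ] p [579.4 394.9 148.3]
```

Run:
```python
from h import *
e=az(60);p,w,n=lev(L+[0,0,34],e,66,66,30,18,5.6)
set_gripper(14);rep("open");c=env.read_state()["tool_pos"]
env.move_l(c+30*w,rate=60);rep("out");set_gripper(60)
q=quat([0,0,-1],[0,-1,0]);V=[]
env.reach(c+120*w,quat(-w,n))
for dy in(80,-80):
    env.reach(L+[-70,dy,320],q);env.hold(.15);st=env.read_state();V.append((st,viewer.camera("wrist")))
import pickle;pickle.dump(V,open("w2.pkl","wb"));rep()
print("M in L");two(V,L[:2],100,62);two(V,L[:2],100,70);print("L");two(V,L[:2],76,84)
cv2.imwrite("pics/m6.png",cv2.resize(V[0][1],(480,300)))
```

```text
open t 17.95 w 13.9 gf 0.0 F [ 0.5  0.1 -0.4] Tq [ 0.23 -0.26 -0.03] p [578.7 394.1 146.9]
out t 18.59 w 14.1 gf 0.0 F [-0.  -0.5  0.4] Tq [ 0.25 -0.29 -0.  ] p [587.4 409.3 171.4]
 t 23.21 w 60.0 gf 0.0 F [-0.1 -0.9 -0.6] Tq [ 0.05 -0.03 -0.02] p [458.3 226.9 320. ]
M in L
view fits [([527.1, 303.6], np.float64(62.4), 1.0), ([527.2, 302.9], np.float64(62.3), 1.0)] triangulated [527.1 303.2  98.6]
view fits [([526.8, 303.4], np.float64(68.5), 0.9), ([525.6, 304.7], np.float64(70.5), 0.82)] triangulated [526.2 304.  102.3]
L
view fits [([528.1, 305.8], np.float64(81.9), 1.0), ([527.7, 305.1], np.float64(82.3), 1.0)] triangulated [527.9 305.5  74.4]
```

View pics/m6.png

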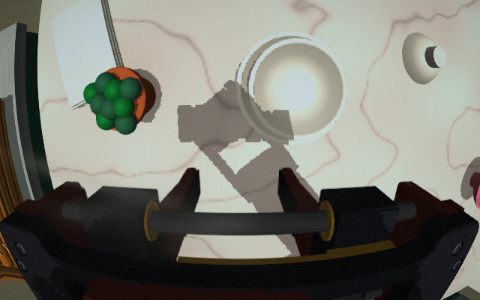

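The middle lid now sits centrally: about 2.4 mm off the large lid's axis, rim at about 99 mm, level. In the picture the nested rims are at (293,88). Next I pick up the small lid by its knob, tilt it past level and set it down on its rim edge. I check the poses first.

```bash
cat >> h.py <<'E'
H=az(90);SIDE=np.cross(Z,H)
def kn(K,lid_el,al=30):
    """TCP pose holding the small lid's knob at K, lid axis raised lid_el deg above level heading H (-90: dome-up)"""
    a=np.radians(lid_el-al);d=np.cos(a)*H+np.sin(a)*Z
    return K-(env.tips_ahead-11)*d,d
E
python3 - <<'E'
from h import *
K0=S+[0,0,52]
for s in(1,-1):
  for K,el in((K0+[0,0,70],-90),(K0,-90),(np.array([600,-60,160.]),-90),(np.array([600,-60,150.]),-45),(np.array([600,-60,150.]),15),(np.array([600,-60,42.]),15)):
    p,d=kn(K,el);q=env.ik(p,quat(d,s*SIDE));print(s,el,None if q is None else np.round(q,2))
  for O in(np.array([600,-80,19.]),):
    t=np.radians(58);ax=np.cos(t)*Z+np.sin(t)*H;up=np.sin(t)*Z-np.cos(t)*H
    print("re",best(*rimpose(O,ax,up,54,62,27,17)))
E
```

```text
1 -90 None
1 -90 [ 0.21  0.74  1.69 -0.65  0.94 -2.48]
1 -90 None
1 -45 None
1 15 [-0.54  0.92  1.54  0.98  1.68  2.14]
1 15 [-0.54  1.09  1.48  0.98  1.62  2.05]
re [(1, array([ 0.14,  0.65,  1.76, -0.68,  0.94,  2.18])), (-1, array([ 0.14,  0.65,  1.76, -0.68,  0.94, -0.96]))]
-1 -90 [ 0.21  0.63  1.69 -0.61  1.03  0.58]
-1 -90 [ 0.21  0.74  1.69 -0.65  0.94  0.66]
-1 -90 [ 0.13  0.54  1.74 -0.62  1.03  0.5 ]
-1 -45 [-0.24  0.53  1.71  0.31  0.99 -0.42]
-1 15 [-0.54  0.92  1.54  0.98  1.68 -1.  ]
-1 15 [-0.54  1.09  1.48  0.98  1.62 -1.1 ]
re [(1, array([ 0.14,  0.65,  1.76, -0.68,  0.94,  2.18])), (-1, array([ 0.14,  0.65,  1.76, -0.68,  0.94, -0.96]))]
```

Run:
```python
from h import *
K0=S+[0,0,52];p,d=kn(K0,-90);q=quat(d,-SIDE)
env.reach(p-90*d,q);set_gripper(72)
print(env.move_l(p,rate=120,f_stop=6));rep("at knob")
set_gripper(0);s=rep("grip")
if 38<s["width"]<48:
    env.move_l(p+[0,0,90],rate=150);rep("lift")
    K=np.array([600,-60,150.])
    for el in(-45,15):
        pp,d=kn(K,el);env.reach(pp,quat(d,-SIDE))
    env.hold(.1);rep("tilted")
    cv2.imwrite("pics/s1.png",cv2.resize(viewer.camera("scene")[100:280,180:440],(780,540)))
```

```text
False
at knob t 25.79 w 72.0 gf 0.0 F [ 0.2 -0.2 -0.1] Tq [ 0.21 -0.1   0.01] p [619.6  29.6 112.2]
grip t 26.35 w 42.8 gf 30.0 F [-0.5  1.2  2.3] Tq [ 0.22 -0.04 -0.04] p [619.4  29.6 112.1]
lift t 27.1 w 43.5 gf 30.0 F [-0.7 -1.5 -2.2] Tq [ 0.35 -0.1  -0.01] p [618.7  29.3 201. ]
tilted t 28.83 w 43.1 gf 30.0 F [ 0.1 -0.2 -1.1] Tq [-0.7  -0.05 -0.05] p [ 600.6 -124.7  169.1]
```

View pics/s1.png

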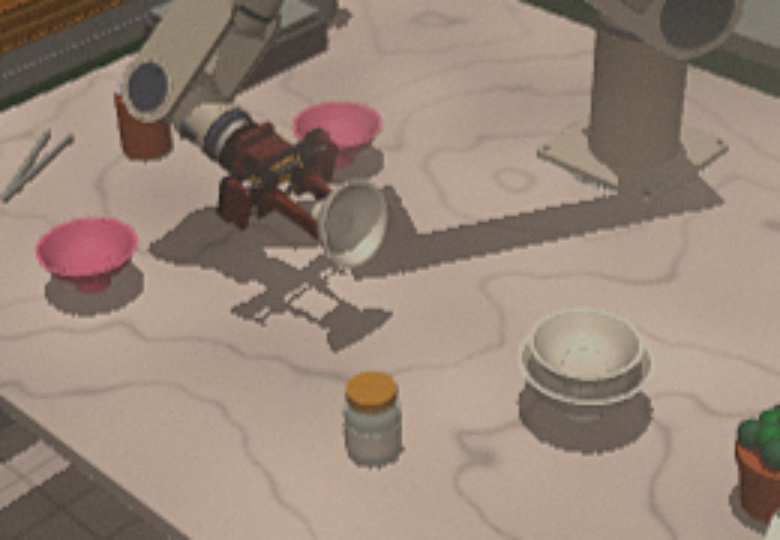

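The small lid is held by its knob, mouth facing +y and slightly up, at about (350,225) in the crop. Now I lower it until the rim edge touches and let it go.

Run:
```python
from h import *
K=np.array([600,-60,42.6])
p,d=kn(K+[0,0,12],15);env.move_l(p,rate=120);p,d=kn(K-[0,0,4],15)
print(env.move_l(p,rate=25,f_stop=2.5));rep("touch")
set_gripper(80);env.hold(.3);s=rep("open")
env.move_l(s["tool_pos"]-70*d,rate=150);rep("back")
env.move_l(env.read_state()["tool_pos"]+[0,0,150],rate=250)
q=quat([0,0,-1],[0,-1,0]);V=[]
for dy in(-110,50):
    env.reach(np.array([530.,-40+dy,330]),q);env.hold(.15);st=env.read_state();V.append((st,viewer.camera("wrist")))
import pickle;pickle.dump(V,open("w3.pkl","wb"));rep()
A,B=[cv2.resize(v[1][:330],(800,412))[:300] for v in V]
cv2.imwrite("pics/s2.png",np.vstack([A,B]))
```

```text
True
touch t 30.38 w 43.2 gf 30.0 F [ 0.5 -0.9  3. ] Tq [ 0.2  -0.16 -0.18] p [ 599.9 -126.6   58.6]
open t 31.42 w 80.2 gf 0.1 F [ 0.4 -1.  -0.5] Tq [-0.44 -0.13 -0.01] p [ 599.7 -126.6   58.3]
back t 32.03 w 79.8 gf 0.0 F [ 0.2 -0.   0.4] Tq [-0.39 -0.09  0.01] p [ 599.4 -194.3   76.2]
 t 35.76 w 80.3 gf 0.0 F [0.2 0.7 0.1] Tq [0.04 0.04 0.  ] p [530.2   8.6 330. ]
```

View pics/s2.png

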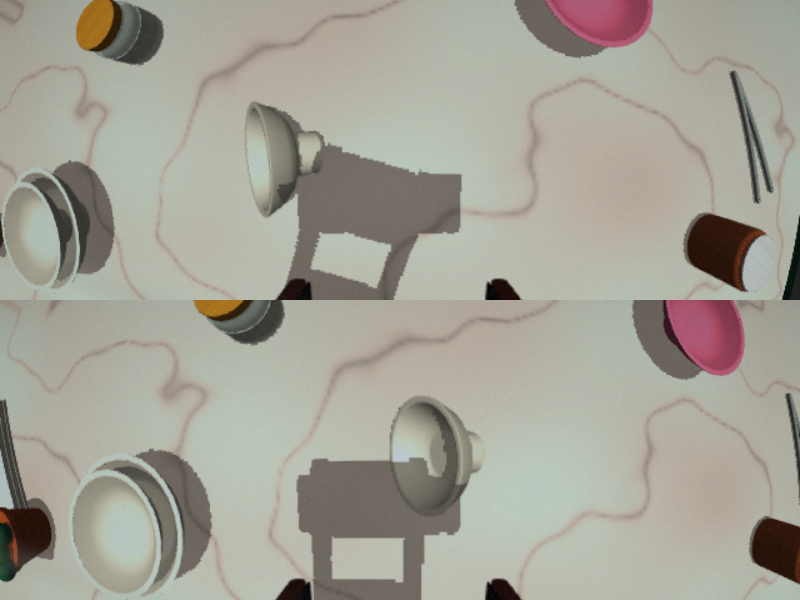

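The lid rests on its side with its mouth obliquely up toward +y. The mouth ellipse spans about (248–299, 101–217) in the upper view and (390–468, 397–516) in the lower one (both at 1.25x). I fit the mouth circle by casting edge rays onto the tilted rim plane in both views.

```bash
cat >> h.py <<'E'
def circ_inc(I,st,C0,ax,r,tol=2.5,win=9,n=2500):
    """circle of radius ~r in the plane through C0 with normal ax: 3-D centre, radius, arc share"""
    ex=np.cross(ax,Z);ex/=np.linalg.norm(ex);ey=np.cross(ax,ex)
    v,u=np.nonzero(cv2.Canny(cv2.GaussianBlur(I,(3,3),0),25,70));o,d=ray("wrist",np.c_[u,v],st)
    t=((C0-o)@ax)/(d@ax);X=o+d*t[:,None]-C0;P=np.c_[X@ex,X@ey][t>0];P=P[np.abs(np.linalg.norm(P,axis=1)-r)<win]
    g=np.random.default_rng(0);b=(0,None)
    for _ in range(n):
        c,rr=fitcircle(P[g.choice(len(P),3,replace=False)])
        if not abs(rr-r)<tol or np.linalg.norm(c)>win+6:continue
        m=np.abs(np.linalg.norm(P-c,axis=1)-rr)<.8;a=len(np.unique(np.degrees(np.arctan2(*(P[m]-c).T))//4))
        if a>b[0]:b=(a,m)
    c,rr=fitcircle(P[b[1]]);return C0+c[0]*ex+c[1]*ey,rr,b[0]/90
def mouth(V,C0,head,el,r=58,**k):
    ax=np.cos(np.radians(el))*az(head)+np.sin(np.radians(el))*Z;C=np.array(C0,float)
    for _ in range(2):
        f=[circ_inc(I,st,C,ax,r,**k) for st,I in V]
        C=tri(*[((o:=ray("wrist",[[0,0]],st)[0]),(x[0]-o)/np.linalg.norm(x[0]-o)) for (st,I),x in zip(V,f)])
    gap=np.linalg.norm(f[0][0]-f[1][0]);return C,[(round(x[1],1),round(x[2],2)) for x in f],gap
E
python3 - <<'E'
from h import *
import pickle
V=pickle.load(open("w3.pkl","rb"));C0=np.array([600,-26,51.5])
for st,I in V:print(proj_wrist(C0,st)*1.25)
for r in(58,50):
  for el in(26,32,38):print(r,el,[ (np.round(c,1).tolist(),f,round(g,1)) for c,f,g in[mouth(V,C0,90,el,r)]])
for hd in(80,85,95,100):print(hd,[ (np.round(c,1).tolist(),f,round(g,1)) for c,f,g in[mouth(V,C0,hd,32,58)]])
E
```

```text
[[266.54576017 148.1614437 ]]
[[433.7975758  145.04673613]]
58 26 [([596.7, -26.9, 60.5], [(np.float64(58.1), 0.14), (np.float64(56.6), 0.31)], np.float64(8.5))]
58 32 [([591.8, -21.7, 36.3], [(np.float64(58.5), 0.2), (np.float64(57.4), 0.38)], np.float64(8.4))]
58 38 [([592.1, -19.0, 38.5], [(np.float64(59.8), 0.34), (np.float64(57.4), 0.64)], np.float64(7.1))]
50 26 [([587.1, -21.7, 43.9], [(np.float64(52.5), 0.14), (np.float64(48.5), 0.48)], np.float64(7.8))]
50 32 [([589.1, -27.6, 51.1], [(np.float64(49.4), 0.23), (np.float64(48.2), 0.46)], np.float64(9.7))]
50 38 [([589.0, -26.4, 43.3], [(np.float64(51.1), 0.33), (np.float64(48.6), 0.49)], np.float64(3.3))]
80 [([589.2, -23.9, 45.0], [(np.float64(56.1), 0.23), (np.float64(56.9), 0.49)], np.float64(2.3))]
85 [([594.0, -19.4, 29.1], [(np.float64(60.2), 0.17), (np.float64(56.4), 0.4)], np.float64(12.0))]
95 [([591.4, -19.0, 27.6], [(np.float64(56.0), 0.17), (np.float64(60.0), 0.34)], np.float64(7.5))]
100 [([594.6, -20.8, 31.9], [(np.float64(58.5), 0.17), (np.float64(57.5), 0.41)], np.float64(8.5))]
```

The look from above is too oblique to the mouth, so I take two wrist views looking into it.

Run:
```python
from h import *
import pickle
C=np.array([592,-24,50.]);T=viewer.camera_params("wrist")["tool_from_camera"];now=env.read_state()["qpos"]
def camq(tilt,s,dx,D=230):
    d=-np.cos(np.radians(tilt))*Z-np.sin(np.radians(tilt))*H
    q=quat(d,s);Rm=R.from_quat(q).as_matrix();a=Rm@T[:3,:3]@[0,0,-1.]
    return C+[dx,0,0]-D*a-Rm@T[:3,3],q,a
b=[]
for tilt in(25,35,45,55,60):
  for s in(H,-H,SIDE,-SIDE,SIDE+H,SIDE-H,-SIDE+H,-SIDE-H):
    ok=[]
    for dx in(-70,70):
      p,q,a=camq(tilt,s,dx);j=env.ik(p,q);ok.append(j)
    if all(x is not None for x in ok):
      m=a@np.array([0,.848,.53]);b.append((np.abs(ok[0]-now).max()+np.abs(ok[1]-ok[0]).max()+6*(1+m),tilt,s,round(m,2),np.round(ok[0],2)))
b.sort(key=lambda x:x[0])
for x in b[:5]:print(x)
_,tilt,s,m,_=b[0];V=[]
for dx in(70,-70):
    p,q,a=camq(tilt,s,dx);env.reach(p,q);env.hold(.15);st=env.read_state();V.append((st,viewer.camera("wrist")))
pickle.dump(V,open("w4.pkl","wb"));rep()
for el in(28,32,36):
  for hd in(84,90,96):
   for r in(58,50):
    c,f,g=mouth(V,C,hd,el,r,win=14);print(el,hd,r,np.round(c,1),f,round(g,1))
```

```text
(np.float64(1.1126421892376759), 45, array([ 1.000000e+00, -6.123234e-17, -0.000000e+00]), np.float64(-1.0), array([ 0.4 ,  0.66,  1.85, -0.8 ,  1.15,  0.93]))
(np.float64(1.1533766816303495), 35, array([ 1.000000e+00, -6.123234e-17, -0.000000e+00]), np.float64(-0.99), array([ 0.31,  0.57,  1.89, -0.7 ,  1.02,  0.79]))
(np.float64(1.1731923290145985), 45, array([ 1., -1., -0.]), np.float64(-0.99), array([ 0.4 ,  0.66,  1.86, -0.8 ,  1.14,  1.56]))
(np.float64(1.207614438276553), 35, array([ 1., -1., -0.]), np.float64(-0.97), array([ 0.32,  0.57,  1.9 , -0.7 ,  1.01,  1.49]))
(np.float64(1.3065600537448523), 55, array([ 1.000000e+00, -6.123234e-17, -0.000000e+00]), np.float64(-0.98), array([ 0.46,  0.76,  1.8 , -0.87,  1.29,  1.04]))
 t 37.6 w 80.1 gf 0.0 F [-1.1 -0.2 -0.2] Tq [ 0.3  -0.07  0.01] p [522.   68.2 157.5]
28 84 58 [588.5  -6.7  51.1] [(np.float64(59.7), 0.62), (np.float64(55.7), 0.56)] 7.1
28 84 50 [593.5 -20.4  45.2] [(np.float64(51.2), 0.72), (np.float64(51.4), 0.84)] 6.6
28 90 58 [587.9 -17.3  45.3] [(np.float64(55.7), 0.69), (np.float64(56.2), 0.6)] 4.9
28 90 50 [590.
[... 574 characters left out ...]
, 0.87)] 0.4
32 96 58 [588.6 -26.6  43.2] [(np.float64(57.1), 0.79), (np.float64(57.1), 0.64)] 0.3
32 96 50 [589.4 -14.8  49.9] [(np.float64(50.6), 0.86), (np.float64(50.4), 0.87)] 0.2
36 84 58 [587.8 -14.2  50.1] [(np.float64(58.2), 0.59), (np.float64(55.7), 0.59)] 0.9
36 84 50 [589.2 -11.9  51.5] [(np.float64(52.4), 0.69), (np.float64(52.3), 0.64)] 4.5
36 90 58 [587.8 -23.2  46. ] [(np.float64(57.4), 0.69), (np.float64(57.0), 0.54)] 3.7
36 90 50 [590.3 -15.3  50.8] [(np.float64(49.7), 0.76), (np.float64(51.5), 0.87)] 0.6
36 96 58 [588.4 -27.7  43.5] [(np.float64(56.8), 0.79), (np.float64(57.3), 0.62)] 1.3
36 96 50 [589.3 -15.3  50.7] [(np.float64(50.2), 0.71), (np.float64(50.4), 0.86)] 0.5
```

Run:
```python
from h import *
import pickle
V=pickle.load(open("w4.pkl","rb"));C=np.array([589.4,-14.8,50.5])
for hd in(93,96,99,102,105,110):
   c,f,g=mouth(V,C,hd,32,50,win=6,tol=2);print(hd,np.round(c,1),f,round(g,2))
for el in(26,29,35,38):
   c,f,g=mouth(V,C,96,el,50,win=6,tol=2);print("el",el,np.round(c,1),f,round(g,2))
# knob in the from-above views: rough axis heading from the lid's brightness is not used; rim ends along x
W=pickle.load(open("w3.pkl","rb"))
rr=[[ray("wrist",[[np.array(p)[0]/1.25,np.array(p)[1]/1.25]],st) for p in ps] for (st,I),ps in zip(W,[((257,101),(266,217)),((425,97),(432,216))])]
for k in(0,1):print("rim end",np.round(tri(*[(r[k][0],r[k][1][0]) for r in rr]),1))
# knob position from first-look pixels (312,152) and (475,152)
print("knob",np.round(tri(*[(o,d[0]) for o,d in(ray("wrist",[[312/1.25,152/1.25]],W[0][0]),ray("wrist",[[475/1.25,152/1.25]],W[1][0]))]),1))
```

```text
93 [589.9 -14.7  49.9] [(np.float64(50.1), 0.83), (np.float64(50.9), 0.88)] 0.38
96 [589.4 -14.8  49.8] [(np.float64(50.7), 0.86), (np.float64(50.5), 0.87)] 0.21
99 [588.8 -14.9  49.5] [(np.float64(51.6), 0.89), (np.float64(50.1), 0.86)] 0.45
102 [588.3 -14.8  49.7] [(np.float64(52.1), 0.87), (np.float64(49.9), 0.83)] 0.43
105 [588.6 -16.7  48. ] [(np.float64(52.1), 0.57), (np.float64(50.1), 0.84)] 1.68
110 [589.5 -21.5  45.3] [(np.float64(51.6), 0.51), (np.float64(50.9), 0.84)] 2.66
el 26 [589.3 -14.3  48.7] [(np.float64(51.1), 0.8), (np.float64(50.7), 0.86)] 0.54
el 29 [589.3 -14.7  49.1] [(np.float64(50.9), 0.87), (np.float64(50.5), 0.86)] 0.05
el 35 [589.3 -15.2  50.5] [(np.float64(50.5), 0.81), (np.float64(50.4), 0.87)] 0.41
el 38 [588.9 -13.6  51.5] [(np.float64(51.3), 0.67), (np.float64(50.2), 0.83)] 1.15
rim end [645.4 -16.   52.6]
rim end [534.3 -22.8  57.8]
knob [594.1 -66.1  35.9]
```

The estimates agree: mouth centre about (589.5, -14.8, 50.5), heading about 95°, elevation about 32°, with heights as expected. Next I grip the upper rim, lift, and turn it upright above the stack.

```bash
cat >> h.py <<'E'
MC=np.array([527.1,303.2,0])
E
python3 - <<'E'
from h import *
h=az(95);t=np.radians(58);ax=np.cos(t)*Z+np.sin(t)*h;up=np.sin(t)*Z-np.cos(t)*h
C=np.array([589.5,-14.8,50.8]);p,w,n=rimpose(C-62*ax,ax,up,54,62,27,18);q=quat(-w,-n)
e=az(-80);pf,wf,nf=lev(MC+[0,0,68],e,54,62,27,18,2);qf=quat(-wf,-nf)
for a,b in((p+90*w,q),(p,q),(p+[0,0,110],q),(pf+[0,0,100],qf),(pf,qf)):print(np.round(env.ik(a,b),2))
env.reach(p+90*w,q);set_gripper(44)
print(env.move_l(p,rate=100,f_stop=5));rep("in")
set_gripper(0);s=rep("grip")
if s["width"]>5:
    env.move_l(p+[0,0,20],rate=60);rep("lift");env.move_l(p+[0,0,110],rate=200);rep("up")
E
```

```text
[ 0.24  0.52  1.77 -0.63  1.04 -1.04]
[ 0.16  0.63  1.8  -0.72  0.89 -0.98]
[ 0.16  0.47  1.77 -0.63  1.05 -1.14]
[ 0.17  0.41  1.79  0.6   1.04 -1.9 ]
[ 0.17  0.55  1.83  0.68  0.88 -2.05]
False
in t 41.1 w 44.0 gf 0.0 F [0.5 0.3 0.7] Tq [ 0.3 -0.1  0. ] p [589.6 -11.3 150.2]
grip t 41.77 w 6.9 gf 29.8 F [-0.4 -0.1  1. ] Tq [ 0.16 -0.13 -0.  ] p [589.3 -11.6 149.8]
lift t 42.25 w 6.6 gf 29.7 F [ 0.3  0.4 -1.6] Tq [ 0.38 -0.13 -0.01] p [589.4 -11.4 170.3]
up t 42.85 w 7.0 gf 29.7 F [-0.9 -0.1 -2.5] Tq [ 0.43 -0.13  0.05] p [588.7 -11.5 259. ]
```

```bash
cat > look.py <<'E'
from h import *
def sag(O,e,st,I):
    """one view of the held lid, commanded origin O: rim circle refitted in the plane for each assumed sag; it is right where the fit lands on the prediction"""
    g=O+54*e+(62-10)*Z
    for th in range(-4,15,2):
        r=R.from_rotvec(-np.radians(th)*np.cross(Z,e));C=g+r.apply(O+62*Z-g);ax=r.apply(Z)+1e-6*e
        row=[]
        for rad in(58,50):
            try:c,rr,s=circ_inc(I,st,C,ax/np.linalg.norm(ax),rad,tol=3,win=8);row+=[np.round((c-C)@e,1),np.round((c-C)@np.cross(Z,e),1),round(rr,1),round(s,2)]
            except Exception as x:row+=["-"]
        far=proj_wrist(g+r.apply(O-58*e+62*Z-g),st)[0];print(th,*row,"far px",np.round(far,1),I[int(far[1])%400,int(far[0])%640].tolist() if 0<far[0]<640 and 0<far[1]<400 else "")
E
python3 - <<'E'
from look import *
e=az(-80);O=np.array([600,60,150.]);pf,wf,nf=lev(O,e,54,62,27,18,0);qf=quat(-wf,-nf)
env.reach(pf,qf);env.hold(.25);st=rep("turned");I=viewer.camera("wrist");cv2.imwrite("pics/s5.png",I)
np.save("st.npy",[0]);import pickle;pickle.dump((st,I),open("w5.pkl","wb"));sag(O,e,st,I)
E
```

```text
turned t 44.12 w 7.2 gf 29.7 F [-0.  -0.  -1.5] Tq [-0.34 -0.15  0.04] p [614.  -20.1 267. ]
-4 4.8 0.8 58.8 0.57 4.1 -4.4 47.5 0.54 far px [466.5 225.6] [185, 199, 205]
-2 5.4 -1.8 56.1 0.57 3.0 -2.6 49.3 0.56 far px [462.8 223.9] [184, 197, 204]
0 4.0 -2.9 55.1 0.7 4.2 -3.5 48.0 0.72 far px [459.  222.2] [187, 199, 207]
2 2.3 -0.2 57.6 0.68 2.7 -1.1 50.3 0.7 far px [455.1 220.6] [187, 198, 208]
4 -0.2 1.8 60.2 0.62 0.4 1.1 52.8 0.64 far px [451.2 219.1] [209, 222, 207]
6 -0.2 6.6 57.7 0.57 -4.3 3.0 52.7 0.44 far px [447.3 217.6] [164, 182, 184]
8 -6.2 1.5 59.4 0.5 2.6 0.7 51.0 0.38 far px [443.3 216.2] [168, 186, 191]
10 3.4 1.0 58.5 0.42 2.2 1.4 51.8 0.38 far px [439.3 214.9] [170, 185, 191]
12 4.0 1.2 58.1 0.4 5.3 0.0 48.9 0.37 far px [435.3 213.6] [169, 188, 191]
14 6.6 1.0 56.2 0.4 5.8 0.9 48.7 0.34 far px [431.2 212.4] [171, 189, 194]
```

On the far-rim path the white rim appears between 3° and 5°, and the radii agree at about 3°, so the lid sags about 3°. I correct for that and set it down.

Run:
```python
from h import *
import pickle
e=az(-80);p,w,n=lev(MC+[0,0,68],e,54,62,27,18,3);q=quat(-w,-n)
env.reach(p+[0,0,70],q);env.move_l(p+[0,0,8],rate=120);env.hold(.2);rep("low")
print(env.move_l(p-[0,0,4],rate=20,f_stop=3),"nominal z",p[2]);env.hold(.1);rep("down")
set_gripper(18);env.hold(.2);s=rep("open");c=s["tool_pos"]
env.move_l(c+35*w,rate=80);set_gripper(60);env.move_l(c+150*w,rate=200)
Q=quat([0,0,-1],[0,-1,0]);V=[]
for dy in(-80,80):
    env.reach(L+[-75,dy,330],Q);env.hold(.15);st=env.read_state();V.append((st,viewer.camera("wrist")))
pickle.dump(V,open("w6.pkl","wb"));rep()
print("S");two(V,MC[:2],130,50);two(V,MC[:2],130,58);print("M");two(V,MC[:2],100,70);print("L");two(V,L[:2],76,84)
```

```text
low t 46.03 w 7.0 gf 29.7 F [-0.1 -0.6 -1.5] Tq [-0.38 -0.2   0.04] p [542.4 219.1 192.3]
True nominal z 183.44376383059588
down t 46.6 w 7.0 gf 29.8 F [ 0.8 -0.7  2.8] Tq [ 0.06 -0.26 -0.06] p [542.  219.  182.8]
open t 47.22 w 18.2 gf 0.0 F [ 0.  -0.3  0.5] Tq [-0.17 -0.2  -0.03] p [541.5 218.8 182.4]
 t 53.74 w 59.8 gf 0.0 F [ 0.1  0.3 -0.4] Tq [-0.    0.04 -0.03] p [453.3 383.9 330.2]
S
view fits [([527.2, 303.9], np.float64(50.2), 1.0), ([527.2, 304.6], np.float64(50.4), 1.0)] triangulated [527.2 304.3 128.7]
view fits [([526.8, 293.1], np.float64(60.8), 0.84), ([526.2, 311.1], np.float64(56.1), 0.82)] triangulated [527. 302.  94.]
M
view fits [([527.5, 300.6], np.float64(67.3), 0.83), ([527.4, 311.6], np.float64(70.7), 0.86)] triangulated [527.8 306.3  76.9]
L
view fits [([527.5, 305.2], np.float64(82.2), 0.98), ([527.6, 306.0], np.float64(82.1), 0.98)] triangulated [527.6 305.6  74.1]
```

The small lid is at (527.2, 304.3) with its rim at 128.7, full arc in both views, so it stands level and central. One tighter check of the middle lid, then I hand in.

Run:
```python
from h import *
import pickle
V=pickle.load(open("w6.pkl","rb"));X=two(V,MC[:2],100,69,win=5,tol=2)
if np.linalg.norm(X[:2]-MC[:2])<4: print(workorder.sign_off())
```

```text
view fits [([526.5, 305.4], np.float64(70.6), 0.86), ([527.0, 302.9], np.float64(68.7), 0.88)] triangulated [526.7 304.2 104.9]
the job is handed in; nothing more can be done
None
```

The three lids are stacked mouth-up, let go of and handed in. The rim centres measure within about 2.5 mm of each other, and the arm never went near the jar, tin, flower pot or pink look-alikes. No verdict came back.

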